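# Put the shear-test kit into its matching holders

### The job

Put the four loose pieces of the shear-test kit away, each into the white holder made for it: the brass slotted weight in the small round seat, the grey specimen ring in the large round seat, the black split fixture in the rectangular tray with its long side along the tray's long side, and the red-and-white marker snapped fully down into both spring clips of the clip rest, about midway along it. The weight, ring and fixture must stand upright and flat on the floor of their holders, inside the rims; any order will do.

Things in the scene. Friction and masses are not known exactly. Their poses are not given: they have to be found in the camera images.
- brass_weight: Loose brass-coloured slotted disc weight, 42 mm across, 18 mm high, about 0.19 kg, lying flat; at any yaw. Origin: centre of its underside, z up. (A paler steel weight of 50 mm is not part of the job.)
- specimen_ring: Loose plain grey-brown metal disc-like ring filled with soil, 64 mm across, 29 mm high, about 0.42 kg, lying flat. Origin: centre of its underside, z up.
- split_fixture: Loose black stepped block with two white thumb screws on top, about 0.36 kg. Its base is 52 mm (own x) by 62 mm (own y) and 24 mm high, with straight sides; above it a step 40 mm wide to 40 mm, screws to 54 mm high. Origin: centre of its underside, z up. Grasp the base across its 52 mm width (own x).
- marker_mid (a point): Middle of the loose marker pen: white barrel with red cap, 135 mm long along its own y, about 16 mm thick, about 20 g, lying on its side; this point lies on its axis, 8 mm above the bench at the start. Either end may point either way in the clips.
- small_seat: Small round white seat, fixed to the bench: 72 mm outside, bore 60 mm, floor 2 mm above the bench, rim 6 mm above the bench, a 42 mm brass-coloured disc drawn on the floor. Origin: centre of its underside, at bench height.
- large_seat: Large round white seat, fixed: 94 mm outside, bore 82 mm, floor 2 mm and rim 6 mm above the bench, a 64 mm dark grey disc drawn on the floor. Origin: centre of its underside.
- square_tray: Rectangular white tray, fixed: inside 68 mm (own x) by 78 mm (own y), outside 80 by 90 mm, floor 2 mm and rim 6 mm above the bench, a 52 x 62 mm black rectangle drawn on the floor. Origin: centre of its underside. Nearly square: its long side is its own y.
- clip_rest: White clip rest, fixed; base 36 (own x) x 150 mm (own y), 5 mm thick, red stripe. Two steel spring clips, 12 mm wide, 42 mm either side of the middle along y, open upward (tops 36 mm high, narrowest at 25). Press the marker, lying along y, straight down with 5 to 15 N until it rests with its axis 18 mm above the bench. 70 mm between the clips is free for fingers. Origin: underside centre.
Not all that is in view belongs to the job. What is shaped like the brass_weight but blue or purple is not meant.

How it is judged:
By the outcome, as a careful person would: the job done as asked, in the order asked, and still so for the second after the job is handed in, with the robot touching nothing.
It also fails if it takes over 106 s, if anything falls off the work surface, if the arm or the gripper's body presses on something with over 40 N, if the wrist force passes 120 N, or if a joint passes its speed limit or range.

### The arm

A 6-joint arm with a two-finger parallel gripper is mounted at the origin on a cart in front of the work surface, level with it; the furniture and walls round the work are solid. World frame = base frame: x ahead of the robot, y to its left, z up, the work surface at z = 0. Lengths are in m, angles in rad, forces in N, time in s.
With the tool pointing down it reaches from about 0.35 to 0.975 m from the base axis. Payload 4.9 kg.
Tool frame: the origin (TCP) lies at the very end of the fingers, on their centre line; the grasp point (between the pads) lies ctrl.grip_point_offset behind it (ctrl.grip_point_offset is the distance from the TCP to the grasp point, in m); z points along the fingers, y is the line along which they close (so a half turn about z gives the same grasp; the last joint's range is limited). The gripper opens to 85 mm and grips with 20 to 120 N. Pads are 22 mm wide; open, the fingers measure 114 mm over their backs; the gripper's body (76 mm by 85 mm) begins 54 mm behind the grasp point. The pads swing forward as they close: fully open they stand 13 mm farther back than shut.
Start: joints at [-1.365, 0.053, 1.613, -0, 1.476, -0.119], TCP at [0.199, -0.592, 0.231] pointing down, gripper open.
Joint ranges: [-3.01, 3.01], [-1.01, 2.22], [0.06, 2.58], [-1.02, 4.17], [0.09, 2.62], [-3.14, 3.14]. Speed limits (rad/s): [2.57, 2.57, 3.14, 3.14, 3.14, 3.14].

### API

Orientations are given as a rotation vector (axis times angle).
In Python, from station import ctrl gives the robot as it stands. The module is installed in compiled form; this text tells all that it offers.
- The arm moves only by the tool drive_tool, never from a script. Its argument "steps" is a list of rows, each an object with "translation": the shift along the tool's x, y, z normalised to -1 to 1, where 1 is 4 cm, a list of three; "angular": the turn, a rotation vector about the tool's x, y, z normalised to -1 to 1, where 1 is 8 degrees, a list of three; "gripper": the opening, from 0 (shut) to 1 (fully open). In form: [{"translation": [dx, dy, dz], "angular": [wx, wy, wz], "gripper": gripper}, ...]. A call has 1 to 8 rows; each row shifts and turns the commanded pose from where the row before left it, along the tool's axes as they then stand; what a row does not reach is not made up. A row lasts 1/8 s, in which the tool goes at most 62.5 mm and 10.7 degrees, less where a joint would pass 70% of its speed; a pose out of reach is approached as far as the arm can. A call with a number of a shift or a turn outside -1 to 1 is refused whole. A call with a gripper value outside its range is refused whole. The fingers move at their own pace and stop on an object; "force" is the grip in N (left out, the last holds). Time passes only in rows, so rows that do not move let the fingers close. It gives the time, the measured TCP pose, the force, the opening and the grip force at its end, in the units of the state.
- ctrl.get_obs(): the state, without advancing time (a new reading comes with each control period).
- ctrl.get_image(name): name is "side" or "top" or "wrist"; returns a dict with "color" (480x640x3 uint8, red, green, blue), "depth" (480x640 float32, m along the optical axis (not along the pixel's ray), 0 where there is no reading), "fx", "fy", "cx", "cy" (pixels), "k1" (the pictures are not rectified: a ray, as slopes to the right and down, at radius r is drawn at 1 + k1 r^2 times it, then the intrinsics apply), "R" (3x3) and "t" (3): a world point X has camera coordinates R X + t. Camera axes: x right, y down, z forward; pixel columns grow to the right and rows downward; lengths in m; the calibration is good to about 2 mm. A picture is of the moment at which its call begins.
- ctrl.finish_job(): hands the job in; it is judged then, once.
The state is a dict: "t": time; "q": joint angles; "dq": joint speeds; "effort": joint torques, N m; "tool_pos": TCP position; "tool_rot": TCP orientation; "contact_force": force on the tool from outside, world axes, zero at the start; "wrist_torque": the same for the moment, N m; "opening": finger opening in m; "grip_force": force on a finger pad.
Only numpy, scipy, OpenCV 4.12 (cv2) and the standard library are available. Lean on these libraries where they do the work, as an engineer would, in place of code of your own. Each camera call takes 0.05 s, during which the arm holds its last target. There are 200 camera calls.

## Working session

There is one attempt and no reset: what is moved stays moved. The work goes in short steps, Python scripts to look and compute and a tool call to move; the robot and the scene stay as the last step left them, time stands still between calls to the robot, and variables do not carry over. Pictures are saved under pics/ and viewed, at most 17 in all, crops included, and the job is handed in when it is done.

Besides the shell and the picture viewer there is one more tool, called after "Emit:" as name([rows], argument=value, ...), one row to a line, values as JSON. drive_tool: Moves the arm, as the interface text tells. Its arguments: {"type":"object","properties":{"steps":{"type":"array"},"force":{"type":"number"}},"required":["steps"]}

```bash
mkdir -p pics
python3 - <<'E'
from station import ctrl
import cv2,pickle
o=ctrl.get_obs();print(o, ctrl.grip_point_offset)
d={}
for n in("top","side","wrist"):
    im=ctrl.get_image(n);d[n]=im
    cv2.imwrite(f"pics/{n}0.png",im["color"][...,::-1]);print(n,im["fx"],im["k1"],im["R"].round(3).tolist(),im["t"])
pickle.dump(d,open("im0.pkl","wb"))
E
```

```text
{'t': 0.0, 'q': array([-1.36500453e+00,  5.33440598e-02,  1.61427455e+00,  3.63343464e-06,
        1.47599487e+00, -1.18988099e-01]), 'dq': array([ 0.00107289, -0.00106949, -0.00176183, -0.00071984,  0.00078258,
       -0.00056925]), 'effort': array([-1.38018868e-04, -3.93672216e+01, -3.70179248e+01, -9.43053533e-05,
        6.96838993e-03,  1.62479847e-05]), 'tool_pos': array([ 0.19931987, -0.59171841,  0.23008257]), 'tool_rot': array([-3.09826849e+00, -5.07596835e-01,  1.31967087e-04]), 'contact_force': array([-0.08556427,  0.26922161,  0.15989257]), 'wrist_torque': array([ 0.0047653 , -0.0252849 , -0.00044357]), 'grip_force': 0.0, 'opening': 0.08551967970436876} 0.0187
top 433.42869252370986 -0.008666810207476608 [[-0.028, -0.999, -0.018], [-0.995, 0.03, -0.097], [0.097, 0.015, -0.995]] [0.02426192 0.53720838 1.06906641]
side 524.485794166435 -0.0963820331997471 [[0.942, -0.336, 0.001], [-0.116, -0.33, -0.937], [0.315, 0.882, -0.35]] [-0.49068861  0.12476173  0.99494961]
wrist 363.3188447386869 -0.050152419240964335 [[0.319, -0.948, -0.002], [-0.906, -0.305, 0.293], [-0.278, -0.092, -0.956]] [-0.62397421 -0.03864983  0.37938892]
```

View pics/top0.png

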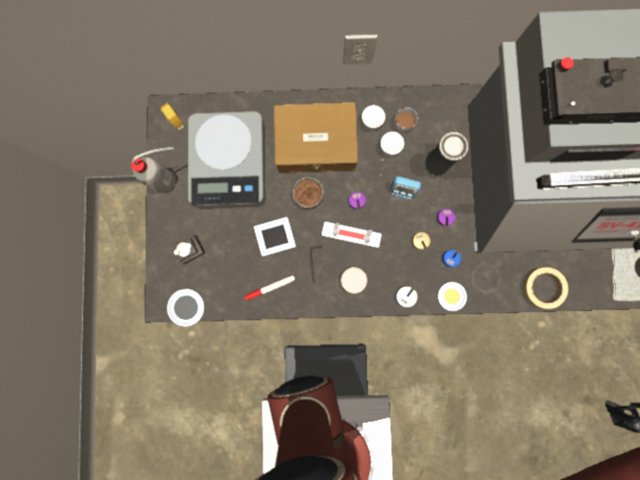

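View pics/side0.png

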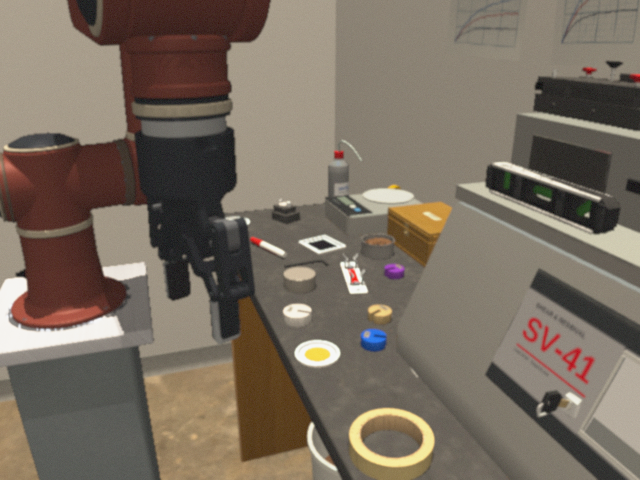

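The top view shows the brass weight (422,240), ring (354,280), fixture (188,248), marker (270,288), large seat (185,307), tray (274,237), clip rest (351,234) and small seat (452,297). The steel weight at (407,297) and the soil dish at (308,193) are distractors. Next I'll crop in closer.

```bash
cat > h.py <<'E'
import numpy as np,cv2
def ray(im,u,v):
    x,y=cv2.undistortPoints(np.array([[[u,v]]],float),np.array([[im["fx"],0,im["cx"]],[0,im["fy"],im["cy"]],[0,0,1.]]),np.array([im["k1"],0,0,0.]))[0,0]
    return -im["R"].T@im["t"], im["R"].T@np.array([x,y,1.])
def onz(im,u,v,z):
    c,d=ray(im,u,v); return c+d*(z-c[2])/d[2]
def dep(im,u,v):
    c,d=ray(im,u,v); a=im["depth"][int(v)-1:int(v)+2,int(u)-1:int(u)+2]; return c+d*np.median(a)
def two(a,b):  # a,b=(im,u,v)
    (c1,d1),(c2,d2)=ray(*a),ray(*b)
    s=np.linalg.lstsq(np.c_[d1,-d2],c2-c1,rcond=None)[0]
    p,q=c1+s[0]*d1,c2+s[1]*d2; return (p+q)/2,np.linalg.norm(p-q)
E
python3 - <<'E'
import pickle,cv2
from h import *
d=pickle.load(open("im0.pkl","rb"));t=d["top"]
c=t["color"][...,::-1]
for n,(x,y) in {"a":(160,215),"b":(325,215)}.items():
    cv2.imwrite(f"pics/c{n}.png",cv2.resize(c[y:y+115,x:x+160],None,fx=5,fy=5,interpolation=cv2.INTER_CUBIC))
for n,u,v in [("weight",420,242),("ring",354,280),("fix",190,246),("mark",272,288),("bench",320,300),("sseat",452,297),("lseat",185,307),("tray",274,237),("clip",351,234)]: print(n,dep(t,u,v).round(4),onz(t,u,v,0).round(4))
E
```

```text
weight [ 0.5329 -0.2534  0.0171] [ 0.5344 -0.2573  0.    ]
ring [ 0.4415 -0.0818  0.0287] [ 0.4417 -0.0838  0.    ]
fix [0.5367 0.3227 0.0521] [0.5419 0.3389 0.    ]
mark [0.4273 0.1253 0.0152] [0.4273 0.1271 0.    ]
bench [0.3933 0.0048 0.0005] [0.3933 0.0048 0.    ]
sseat [ 0.3916 -0.3307  0.002 ] [ 0.3915 -0.3312  0.    ]
lseat [0.3851 0.3506 0.0041] [0.385  0.3519 0.    ]
tray [0.5586 0.1193 0.0017] [0.5588 0.1195 0.    ]
clip [ 0.5601 -0.0801  0.0045] [ 0.5606 -0.0803  0.    ]
```

View pics/ca.png

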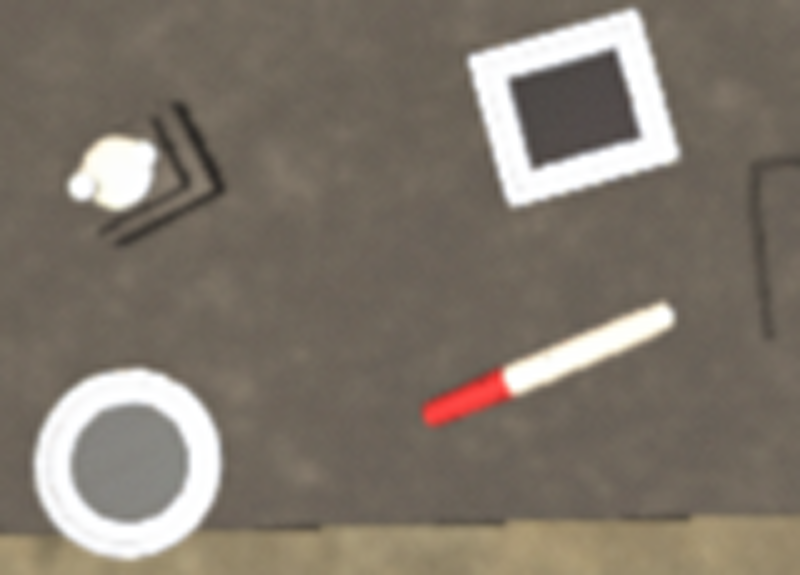

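View pics/cb.png

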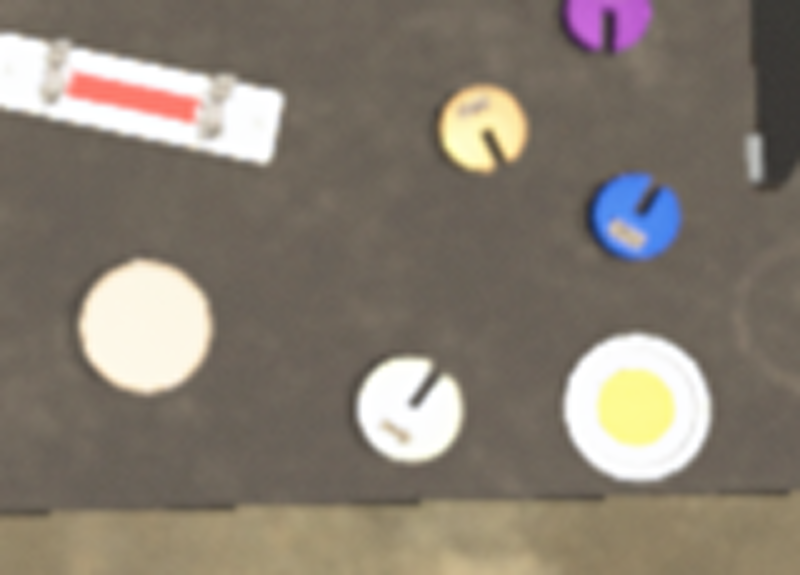

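The left crop shows the tray with outer corners at about (468,58), (637,8), (681,158), (514,208). The marker runs from (428,413) to (668,312), the large seat is centred at (129,462), and the fixture screws are near (110,170). The right crop shows the brass weight centred at (484,129), ring (146,327), small seat (638,407) and clip stripe centre (134,98).

Run:
```python
import pickle,cv2
from h import *
d=pickle.load(open("im0.pkl","rb"));t=d["top"];s=d["side"]
A=lambda X,Y:((X+.5)/5-.5+160,(Y+.5)/5-.5+215)
B=lambda X,Y:((X+.5)/5-.5+325,(Y+.5)/5-.5+215)
P=lambda uv,z:onz(t,*uv,z).round(4)
print("lseat",P(A(128,463),.006),P(A(130,462),.002))
print("sseat",P(B(638,407),.006),P(B(637,407),.002))
print("brass",P(B(484,129),.018),"ring",P(B(146,327),.029))
tc=np.array([P(A(*c),.006) for c in[(468,58),(637,8),(681,158),(514,208)]]);print("tray",tc.mean(0),cv2.minAreaRect(tc[:,:2].astype(np.float32)*1000))
e=np.array([P(A(428,413),.008),P(A(668,312),.008)]);print("marker",e.mean(0),np.linalg.norm(e[0]-e[1]),np.degrees(np.arctan2(*(e[1]-e[0])[1::-1])))
k=np.array([P(B(70,86),.005),P(B(198,110),.005)]);print("stripe",k.mean(0),np.degrees(np.arctan2(*(k[1]-k[0])[1::-1])))
k=np.array([P(B(56,72),.03),P(B(215,105),.03)]);print("clips",k.mean(0),np.linalg.norm(k[0]-k[1]),np.degrees(np.arctan2(*(k[1]-k[0])[1::-1])))
v,u=np.mgrid[215:330,160:490];v=v.ravel();u=u.ravel()
W=np.array([onz(t,a,b,0) for a,b in zip(u,v)]);C=-t["R"].T@t["t"]
z=t["depth"][v,u]; D=W-C; D/= (D@t["R"][2])[:,None]; W=C+D*z[:,None]
def sel(c,r,lo,hi): 
    m=(np.hypot(W[:,0]-c[0],W[:,1]-c[1])<r)&(W[:,2]>lo)&(W[:,2]<hi); return W[m]
for n,c,r,lo,hi in[("fixbase",(.535,.325),.06,.015,.03),("fixstep",(.535,.325),.06,.034,.045),("fixall",(.535,.325),.06,.012,.07),("ring",(.441,-.082),.05,.02,.04),("brass",(.54,-.255),.03,.01,.03),("marker",(.427,.125),.09,.01,.03),("clipbase",(.56,-.08),.09,.003,.007),("clips",(.56,-.08),.09,.02,.05)]:
    p=sel(c,r,lo,hi); print(n,len(p),p.mean(0).round(4),np.percentile(p[:,2],[5,50,95]).round(4),cv2.minAreaRect((p[:,:2]*1000).astype(np.float32)))
print("2view ring",two((t,*B(146,327)),(s,300,272)),"brass",two((t,*B(484,129)),(s,380,310)))
```

```text
lseat [0.3847 0.3494 0.006 ] [0.385  0.3497 0.002 ]
sseat [ 0.3942 -0.3302  0.006 ] [ 0.3941 -0.3308  0.002 ]
brass [ 0.5367 -0.257   0.018 ] ring [ 0.4415 -0.0813  0.029 ]
tray [0.560325 0.117275 0.006   ] ((560.1878051757812, 117.64756774902344), (81.6717529296875, 91.37364959716797), 14.903179168701172)
marker [0.4298 0.1332 0.008 ] 0.13252094174129614 -68.85694913818348
stripe [ 0.55945 -0.081    0.005  ] -102.50097621222466
clips [ 0.5614 -0.0803  0.03  ] 0.08168843247363729 -103.59394516739262
fixbase 191 [0.5327 0.3253 0.0233] [0.0178 0.0237 0.0277] ((533.470703125, 338.7159423828125), (53.030235290527344, 62.192928314208984), 25.486751556396484)
fixstep 209 [0.5302 0.3406 0.0402] [0.0358 0.0402 0.0447] ((531.5545043945312, 343.1947021484375), (41.51291275024414, 50.296478271484375), 26.22544288635254)
fixall 541 [0.5311 0.3351 0.0358] [0.0194 0.0386 0.0522] ((533.470703125, 338.7159423828125), (53.030235290527344, 62.192928314208984), 25.486751556396484)
ring 532 [ 0.4428 -0.0803  0.0289] [0.0257 0.029  0.0323] ((442.8497009277344, -80.82799530029297), (62.84976577758789, 62.
[... 159 characters left out ...]
1.917598724365234), 24.68802261352539)
marker 276 [0.4298 0.1334 0.0141] [0.0106 0.0141 0.0178] ((429.4478454589844, 133.94140625), (14.868891716003418, 133.8623504638672), 20.932954788208008)
clipbase 588 [ 0.5553 -0.0815  0.0047] [0.0031 0.0047 0.0066] ((543.6377563476562, -80.71177673339844), (172.6522216796875, 127.05567932128906), 88.20158386230469)
clips 98 [ 0.5454 -0.0812  0.0308] [0.0259 0.0301 0.0368] ((525.238037109375, -70.94878387451172), (96.74957275390625, 104.82291412353516), 75.88188171386719)
2view ring (array([ 0.44268204, -0.08144656,  0.03221707]), np.float64(0.0025642662341255496)) brass (array([ 0.53730849, -0.25713011,  0.01852649]), np.float64(0.0013160612551508626))
```

Every piece is located. I'll do the brass weight first and use the wrist camera for a check when above it.

Emit:
drive_tool([
  {"translation": [0.77,-0.51,0],"angular": [0,0,0],"gripper": 0.75},
  {"translation": [0.77,-0.51,0],"angular": [0,0,0],"gripper": 0.75},
  {"translation": [0.77,-0.51,0],"angular": [0,0,0],"gripper": 0.75},
  {"translation": [0.77,-0.51,0],"angular": [0,0,0],"gripper": 0.75},
  {"translation": [0.77,-0.51,0],"angular": [0,0,0],"gripper": 0.75},
  {"translation": [0.77,-0.51,0],"angular": [0,0,0],"gripper": 0.75},
  {"translation": [0.77,-0.51,0],"angular": [0,0,0],"gripper": 0.75},
  {"translation": [0.77,-0.51,0],"angular": [0,0,0],"gripper": 0.75},
], force=50)

```text
t: 1.15
tool_pos: [0.3814, -0.3578, 0.231]
tool_rot: [-3.1, -0.508, 0.0]
contact_force: [-0.6, -0.4, -0.7]
opening: 0.064
grip_force: 0.0
```

Emit:
drive_tool([
  {"translation": [0.75,-0.19,0.46],"angular": [0,0,0],"gripper": 0.75},
  {"translation": [0.75,-0.19,0.46],"angular": [0,0,0],"gripper": 0.75},
  {"translation": [0.75,-0.19,0.46],"angular": [0,0,0],"gripper": 0.75},
  {"translation": [0.75,-0.19,0.46],"angular": [0,0,0],"gripper": 0.75},
  {"translation": [0.75,-0.19,0.46],"angular": [0,0,0],"gripper": 0.75},
  {"translation": [0.75,-0.19,0.46],"angular": [0,0,0],"gripper": 0.75},
  {"translation": [0,0,0],"angular": [0,0,0],"gripper": 0.75},
])

```text
t: 2.02
tool_pos: [0.5367, -0.2564, 0.1184]
tool_rot: [-3.097, -0.511, 0.005]
contact_force: [0.1, 0.1, 0.7]
opening: 0.0639
grip_force: 0.0
```

```bash
cat >> h.py <<'E'
def snap(names,tag,crop=None):
    from station import ctrl
    import pickle
    o=ctrl.get_obs();d={}
    for n in names:
        im=d[n]=ctrl.get_image(n);cv2.imwrite(f"pics/{n}{tag}.png",im["color"][...,::-1])
    pickle.dump(d,open(f"im{tag}.pkl","wb"));show(o);return d
def yaw(o):
    return np.degrees(2*np.arctan2(o["tool_rot"][1],o["tool_rot"][0]))
def show(o): print("t",round(o["t"],2),"pos",o["tool_pos"].round(4),"rot",o["tool_rot"].round(3),"yaw",round(yaw(o)%360,2),"F",o["contact_force"].round(1),"open",round(o["opening"],4),"grip",round(o["grip_force"],1))
def go(x,y,z=None,o=None):   # shift in tool units
    from station import ctrl
    o=ctrl.get_obs(); R=cv2.Rodrigues(o["tool_rot"])[0]; p=o["tool_pos"]
    print("units",(R.T@(np.array([x,y,p[2] if z is None else z])-p)/.04).round(2))
E
python3 - <<'E'
from h import *
snap(("wrist","side"),"1"); go(.538,-.2565,0)
E
```

```text
t 2.02 pos [ 0.5367 -0.2564  0.1184] rot [-3.097 -0.511  0.005] yaw 18.76 F [0.1 0.1 0.7] open 0.0639 grip 0.0
units [ 0.05 -0.03  3.01]
```

View pics/wrist1.png

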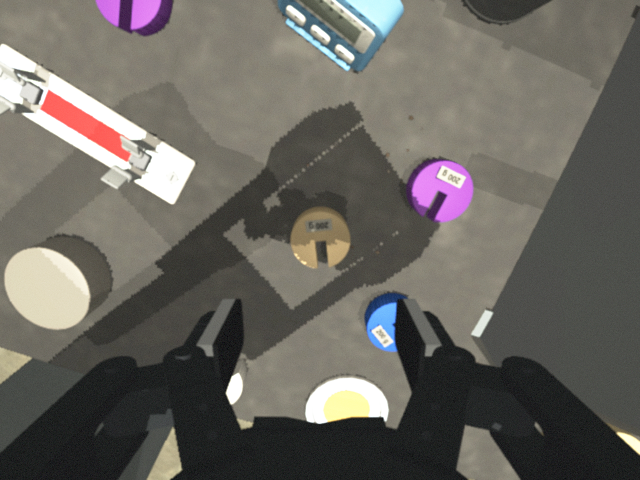

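View pics/side1.png

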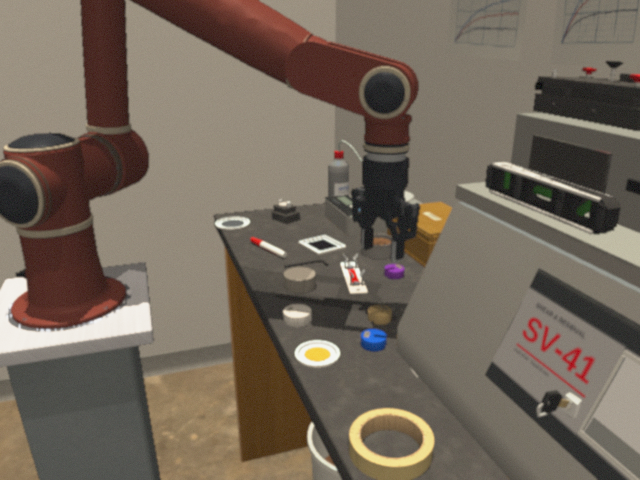

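The wrist view shows the brass weight at (320,238), slot pointing down, lined up with the open fingers (tips about (232,303) and (407,303)). The small seat is at (347,407), and the clip rest stripe runs from (47,97) to (130,157). The side view shows the arm clear of the machine.

Run:
```python
import pickle
from h import *
d=pickle.load(open("im1.pkl","rb"));w=d["wrist"];t=pickle.load(open("im0.pkl","rb"))["top"]
print("brass",onz(w,320,237,.018),dep(w,315,225)); 
print("2v brass",two((w,320,237),(t,421.4,240.4)))
k=np.array([onz(w,47,97,.005),onz(w,130,157,.005)]);print("stripe",k.mean(0),np.degrees(np.arctan2(*(k[1]-k[0])[1::-1])))
for p in [(228,310),(236,302),(400,310),(408,310),(404,303),(240,330),(400,330)]: print(p,dep(w,*p).round(4))
v,u=np.mgrid[280:400,190:450];D=w["depth"][280:400,190:450]
m=(D>.02)&(D<.2); print(D[m].max() if m.any() else None)
pts=np.array([ (lambda c,d:c+d*w["depth"][b,a])(*ray(w,a,b)) for a,b in zip(u[m],v[m])]); print("lowest finger z",np.percentile(pts[:,2],[0,1,5]))
```

```text
brass [ 0.54057739 -0.2556677   0.018     ] [ 0.54783689 -0.2495707   0.01890145]
2v brass (array([ 0.53791035, -0.2575913 ,  0.00999838]), np.float64(0.0025008295455949225))
stripe [ 0.56034456 -0.08061798  0.005     ] -108.98000452266324
(228, 310) [ 0.5355 -0.2209  0.1387]
(236, 302) [ 0.536  -0.2224  0.132 ]
(400, 310) [ 0.5535 -0.2847  0.1319]
(408, 310) [ 0.5573 -0.2848  0.1387]
(404, 303) [ 0.5571 -0.2847  0.1326]
(240, 330) [ 0.524  -0.227   0.1315]
(400, 330) [ 0.5462 -0.2873  0.1341]
0.15558812
lowest finger z [0.12336581 0.12691779 0.13145669]
```

Emit:
drive_tool([
  {"translation": [0.07,-0.03,0.8],"angular": [0,0,0],"gripper": 0.75},
  {"translation": [0,0,0.8],"angular": [0,0,0],"gripper": 0.75},
  {"translation": [0,0,0.8],"angular": [0,0,0],"gripper": 0.75},
  {"translation": [0,0,0.4],"angular": [0,0,0],"gripper": 0.75},
  {"translation": [0,0,0.13],"angular": [0,0,0],"gripper": 0.75},
  {"translation": [0,0,0],"angular": [0,0,0],"gripper": 0},
  {"translation": [0,0,0],"angular": [0,0,0],"gripper": 0},
  {"translation": [0,0,0],"angular": [0,0,0],"gripper": 0},
], force=50)

```text
t: 3.12
tool_pos: [0.5404, -0.2571, 0.0055]
tool_rot: [3.098, 0.508, 0.004]
contact_force: [-0.8, -1.1, 3.3]
opening: 0.0391
grip_force: 51.0
```

Emit:
drive_tool([
  {"translation": [0,0,0],"angular": [0,0,0],"gripper": 0},
  {"translation": [0,0,-0.5],"angular": [0,0,0],"gripper": 0},
  {"translation": [0,0,-1],"angular": [0,0,0],"gripper": 0},
  {"translation": [0,0,0],"angular": [0,0,0],"gripper": 0},
])

```text
t: 3.62
tool_pos: [0.5418, -0.2578, 0.0683]
tool_rot: [3.095, 0.507, 0.01]
contact_force: [0.1, -0.9, -1.8]
opening: 0.0392
grip_force: 50.9
```

Run:
```python
from h import *
from station import ctrl
show(ctrl.get_obs());go(.394,-.3305)
```

```text
t 3.62 pos [ 0.5418 -0.2578  0.0683] rot [3.095 0.507 0.01 ] yaw 18.62 F [ 0.1 -0.9 -1.8] open 0.0392 grip 50.9
units [-4.08  0.54 -0.02]
```

Emit:
drive_tool([
  {"translation": [-0.68,0.09,0],"angular": [0,0,0],"gripper": 0},
  {"translation": [-0.68,0.09,0],"angular": [0,0,0],"gripper": 0},
  {"translation": [-0.68,0.09,0],"angular": [0,0,0],"gripper": 0},
  {"translation": [-0.68,0.09,0],"angular": [0,0,0],"gripper": 0},
  {"translation": [-0.68,0.09,0],"angular": [0,0,0],"gripper": 0},
  {"translation": [-0.68,0.09,0],"angular": [0,0,0],"gripper": 0},
  {"translation": [0,0,0],"angular": [0,0,0],"gripper": 0},
])

```text
t: 4.5
tool_pos: [0.3897, -0.3285, 0.0625]
tool_rot: [-3.099, -0.504, 0.002]
contact_force: [0.4, -0.2, -2.7]
opening: 0.039
grip_force: 50.9
```

Run:
```python
from h import *
snap(("wrist",),"2"); go(.394,-.3305,.008)
```

```text
t 4.5 pos [ 0.3897 -0.3285  0.0625] rot [-3.099e+00 -5.040e-01  2.000e-03] yaw 18.47 F [ 0.4 -0.2 -2.7] open 0.039 grip 50.9
units [0.06 0.08 1.37]
```

View pics/wrist2.png

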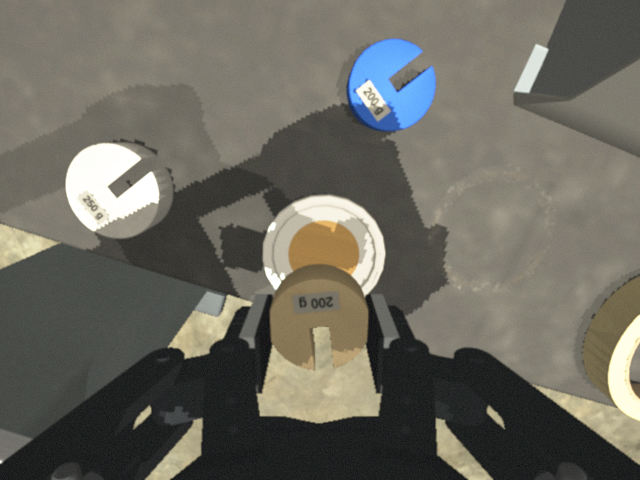

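The weight is held level between the pads, centred at about (319,317). The seat behind it is centred at (324,253).

Run:
```python
import pickle
from h import *
w=pickle.load(open("im2.pkl","rb"))["wrist"]
print("weight",onz(w,319,317,.075),dep(w,300,335),"seat",onz(w,324,253,.006),onz(w,324,253,.002)); 
c=onz(w,319,317,.075); s=np.array([.394,-.3305]); go(.3897+s[0]-c[0],-.3285+s[1]-c[1],.0085)
```

```text
weight [ 0.39276889 -0.32760406  0.075     ] [ 0.38284895 -0.32278824  0.07557683] seat [ 0.39734585 -0.32903385  0.006     ] [ 0.39609029 -0.32950923  0.002     ]
units [-0.02  0.08  1.36]
```

Emit:
drive_tool([
  {"translation": [0.04,0.08,0.4],"angular": [0,0,0],"gripper": 0},
  {"translation": [0,0,0.4],"angular": [0,0,0],"gripper": 0},
  {"translation": [0,0,0.35],"angular": [0,0,0],"gripper": 0},
  {"translation": [0,0,0.15],"angular": [0,0,0],"gripper": 0},
  {"translation": [0,0,0.05],"angular": [0,0,0],"gripper": 0},
  {"translation": [0,0,0],"angular": [0,0,0],"gripper": 0},
])

```text
t: 5.3
tool_pos: [0.3942, -0.3316, 0.01]
tool_rot: [3.1, 0.508, 0.0]
contact_force: [-0.4, -0.2, -2.2]
opening: 0.0391
grip_force: 50.9
```

Emit:
drive_tool([
  {"translation": [0,0,0.06],"angular": [0,0,0],"gripper": 0},
  {"translation": [0,0,0],"angular": [0,0,0],"gripper": 0},
  {"translation": [0,0,0],"angular": [0,0,0],"gripper": 0.75},
  {"translation": [0,0,0],"angular": [0,0,0],"gripper": 0.75},
  {"translation": [0,0,0],"angular": [0,0,0],"gripper": 0.75},
  {"translation": [0,0,-0.4],"angular": [0,0,0],"gripper": 0.75},
  {"translation": [0,0,-1],"angular": [0,0,0],"gripper": 0.75},
  {"translation": [0,0,-1],"angular": [0,0,0],"gripper": 0.75},
])

```text
t: 6.3
tool_pos: [0.394, -0.3314, 0.1053]
tool_rot: [3.1, 0.508, 0.0]
contact_force: [-0.2, -0.4, -0.1]
opening: 0.064
grip_force: 0.0
```

Emit:
drive_tool([
  {"translation": [0.4,-0.79,0],"angular": [0,0,0],"gripper": 1},
  {"translation": [0.45,-0.79,0],"angular": [0,0,0],"gripper": 1},
  {"translation": [0.45,-0.79,0],"angular": [0,0,0],"gripper": 1},
  {"translation": [0.45,-0.79,0],"angular": [0,0,0],"gripper": 1},
  {"translation": [0.45,-0.79,0],"angular": [0,0,0],"gripper": 1},
  {"translation": [0.45,-0.79,0],"angular": [0,0,0],"gripper": 1},
  {"translation": [0.45,-0.79,0],"angular": [0,0,0],"gripper": 1},
  {"translation": [0,0,0],"angular": [0,0,0],"gripper": 1},
])

```text
t: 7.3
tool_pos: [0.4414, -0.0807, 0.1044]
tool_rot: [3.099, 0.514, 0.002]
contact_force: [-0.4, -0.4, -0.0]
opening: 0.0853
grip_force: 0.0
```

Run:
```python
from h import *
d=snap(("wrist","top"),"3"); go(.4425,-.081,.004)
t=d["top"]["color"];w=d["wrist"]["color"]
a=cv2.resize(t[215:330,325:485],(640,460));cv2.imwrite("pics/m3.png",cv2.resize(np.hstack([a,cv2.resize(w,(613,460))])[...,::-1],(800,294)))
```

```text
t 7.3 pos [ 0.4414 -0.0807  0.1044] rot [3.099e+00 5.140e-01 2.000e-03] yaw 18.82 F [-0.4 -0.4 -0. ] open 0.0853 grip 0.0
units [ 0.04 -0.03  2.5 ]
```

View pics/m3.png

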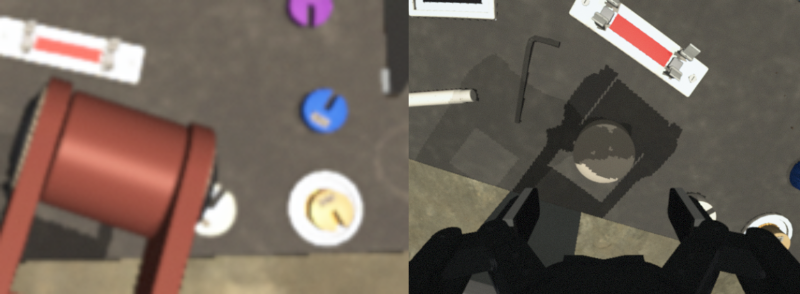

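The brass weight sits flat inside the small seat. The ring lies centred ahead of the fingers.

Emit:
drive_tool([
  {"translation": [0.04,-0.03,0.8],"angular": [0,0,0],"gripper": 1},
  {"translation": [0,0,0.8],"angular": [0,0,0],"gripper": 1},
  {"translation": [0,0,0.6],"angular": [0,0,0],"gripper": 1},
  {"translation": [0,0,0.35],"angular": [0,0,0],"gripper": 1},
  {"translation": [0,0,0.02],"angular": [0,0,0],"gripper": 1},
  {"translation": [0,0,0],"angular": [0,0,0],"gripper": 0},
  {"translation": [0,0,0],"angular": [0,0,0],"gripper": 0},
  {"translation": [0,0,0],"angular": [0,0,0],"gripper": 0},
], force=70)

```text
t: 8.4
tool_pos: [0.4434, -0.081, 0.0023]
tool_rot: [3.099, 0.508, 0.004]
contact_force: [-1.7, -0.8, 5.6]
opening: 0.0623
grip_force: 78.1
```

Emit:
drive_tool([
  {"translation": [0,0,-0.4],"angular": [0,0,0],"gripper": 0},
  {"translation": [0,0,-1],"angular": [0,0,0],"gripper": 0},
  {"translation": [0,0,-1],"angular": [0,0,0],"gripper": 0},
  {"translation": [0,0,0],"angular": [0,0,0],"gripper": 0},
])

```text
t: 8.9
tool_pos: [0.4446, -0.0814, 0.1003]
tool_rot: [3.096, 0.508, 0.012]
contact_force: [0.7, -0.6, -4.5]
opening: 0.0628
grip_force: 79.0
```

Run:
```python
from h import *
go(.385,.3495)
```

```text
units [  2.03 -10.68  -0.04]
```

Emit:
drive_tool([
  {"translation": [0.16,-0.8,0],"angular": [0,0,0],"gripper": 0},
  {"translation": [0.17,-0.9,0],"angular": [0,0,0],"gripper": 0},
  {"translation": [0.17,-0.9,0],"angular": [0,0,0],"gripper": 0},
  {"translation": [0.17,-0.9,0],"angular": [0,0,0],"gripper": 0},
  {"translation": [0.17,-0.9,0],"angular": [0,0,0],"gripper": 0},
  {"translation": [0.17,-0.9,0],"angular": [0,0,0],"gripper": 0},
  {"translation": [0.17,-0.9,0],"angular": [0,0,0],"gripper": 0},
  {"translation": [0.17,-0.9,0],"angular": [0,0,0],"gripper": 0},
])

```text
t: 9.9
tool_pos: [0.4005, 0.2065, 0.0938]
tool_rot: [3.1, 0.508, -0.006]
contact_force: [0.3, -1.0, -5.9]
opening: 0.0627
grip_force: 78.8
```

Emit:
drive_tool([
  {"translation": [0.17,-0.9,0],"angular": [0,0,0],"gripper": 0},
  {"translation": [0.17,-0.9,0],"angular": [0,0,0],"gripper": 0},
  {"translation": [0.17,-0.9,0],"angular": [0,0,0],"gripper": 0},
  {"translation": [0.16,-0.8,0],"angular": [0,0,0],"gripper": 0},
  {"translation": [0,0,0],"angular": [0,0,0],"gripper": 0},
  {"translation": [0,0,0],"angular": [0,0,0],"gripper": 0},
])

```text
t: 10.65
tool_pos: [0.3821, 0.3459, 0.0944]
tool_rot: [3.098, 0.508, -0.005]
contact_force: [-0.9, -0.3, -4.4]
opening: 0.0623
grip_force: 79.1
```

Run:
```python
from h import *
d=snap(("wrist",),"4"); go(.385,.3495,.006)
```

```text
t 10.65 pos [0.3821 0.3459 0.0944] rot [ 3.098  0.508 -0.005] yaw 18.62 F [-0.9 -0.3 -4.4] open 0.0623 grip 79.1
units [ 0.1  -0.07  2.22]
```

View pics/wrist4.png

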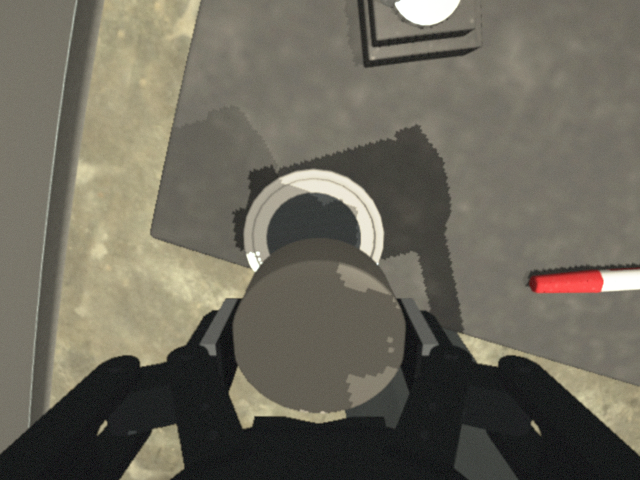

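The ring is held level, centred at about (320,330). The large seat is behind it at (315,238), and the fixture corner is visible at the top. Lowering now.

Emit:
drive_tool([
  {"translation": [0.1,-0.07,0.5],"angular": [0,0,0],"gripper": 0},
  {"translation": [0,0,0.7],"angular": [0,0,0],"gripper": 0},
  {"translation": [0,0,0.5],"angular": [0,0,0],"gripper": 0},
  {"translation": [0,0,0.3],"angular": [0,0,0],"gripper": 0},
  {"translation": [0,0,0.15],"angular": [0,0,0],"gripper": 0},
  {"translation": [0,0,0.05],"angular": [0,0,0],"gripper": 0},
  {"translation": [0,0,0],"angular": [0,0,0],"gripper": 0},
])

```text
t: 11.58
tool_pos: [0.3867, 0.3513, 0.0092]
tool_rot: [-3.1, -0.508, -0.002]
contact_force: [0.7, -0.3, -4.6]
opening: 0.0622
grip_force: 79.3
```

Run:
```python
from h import *
go(.385,.3495,.0045)
```

```text
units [-0.05  0.03  0.12]
```

Emit:
drive_tool([
  {"translation": [-0.03,0.02,0.12],"angular": [0,0,0],"gripper": 0},
  {"translation": [0,0,0],"angular": [0,0,0],"gripper": 0},
  {"translation": [0,0,0],"angular": [0,0,0],"gripper": 1},
  {"translation": [0,0,0],"angular": [0,0,0],"gripper": 1},
  {"translation": [0,0,0],"angular": [0,0,0],"gripper": 1},
  {"translation": [0,0,-0.5],"angular": [0,0,0],"gripper": 1},
  {"translation": [0,0,-1],"angular": [0,0,0],"gripper": 1},
  {"translation": [0,0,-1],"angular": [0,0,-0.4],"gripper": 1},
])

```text
t: 12.58
tool_pos: [0.385, 0.3497, 0.1046]
tool_rot: [3.084, 0.597, -0.001]
contact_force: [0.0, 0.3, -0.2]
opening: 0.0856
grip_force: 0.0
```

Emit:
drive_tool([
  {"translation": [0,0,-0.5],"angular": [0,0,-1],"gripper": 1},
  {"translation": [0,0,0],"angular": [0,0,-1],"gripper": 1},
  {"translation": [0,0,0],"angular": [0,0,-1],"gripper": 1},
  {"translation": [0,0,0],"angular": [0,0,-1],"gripper": 1},
  {"translation": [0,0,0],"angular": [0,0,-1],"gripper": 1},
  {"translation": [0,0,0],"angular": [0,0,-1],"gripper": 1},
  {"translation": [0,0,0],"angular": [0,0,-1],"gripper": 1},
  {"translation": [0,0,0],"angular": [0,0,-1],"gripper": 1},
])

```text
t: 13.58
tool_pos: [0.3853, 0.3499, 0.1238]
tool_rot: [-2.296, -2.144, -0.0]
contact_force: [-0.3, -0.0, -0.2]
opening: 0.0854
grip_force: 0.0
```

Emit:
drive_tool([
  {"translation": [0,0,0],"angular": [0,0,-1],"gripper": 1},
  {"translation": [0,0,0],"angular": [0,0,-1],"gripper": 1},
  {"translation": [0,0,0],"angular": [0,0,-1],"gripper": 1},
  {"translation": [0,0,0],"angular": [0,0,-0.8],"gripper": 1},
  {"translation": [0,0,0],"angular": [0,0,0],"gripper": 1},
])

```text
t: 14.2
tool_pos: [0.3853, 0.3499, 0.1238]
tool_rot: [1.662, 2.666, 0.0]
contact_force: [0.3, 0.6, 0.3]
opening: 0.0854
grip_force: 0.0
```

Run:
```python
from h import *
from station import ctrl
d=snap(("top",),"5"); go(.5335,.3385); print(ctrl.get_obs()["q"])
t=d["top"];a=t["color"][215:330,160:320,::-1];cv2.imwrite("pics/c5.png",cv2.resize(a,None,fx=4,fy=4))
pts=[]
for v in range(215,330):
  for u in range(150,250):
    c,r=ray(t,u,v);pts.append(c+r*t["depth"][v,u])
p=np.array(pts);
q=p[(np.hypot(p[:,0]-.5335,p[:,1]-.3385)<.055)&(p[:,2]>.012)&(p[:,2]<.058)];print(cv2.minAreaRect((q[:,:2]*1000).astype(np.float32)))
```

```text
t 14.2 pos [0.3853 0.3499 0.1238] rot [1.662 2.666 0.   ] yaw 116.14 F [0.3 0.6 0.3] open 0.0854 grip 0.0
units [-1.89  3.2   0.  ]
[ 5.94194958e-01 -1.06771281e-01  1.95427110e+00  7.15229019e-06
  1.29397509e+00  1.38644852e-01]
((533.27294921875, 338.514892578125), (53.17426300048828, 61.106651306152344), 24.75783920288086)
```

View pics/c5.png

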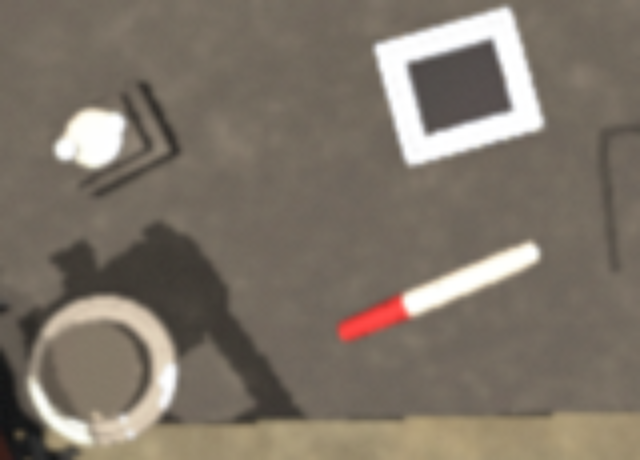

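The ring sits in the large seat with an even margin. The fixture, tray and marker haven't moved. Next is the fixture.

Emit:
drive_tool([
  {"translation": [-0.38,0.64,0],"angular": [0,0,0],"gripper": 1},
  {"translation": [-0.38,0.64,0],"angular": [0,0,0],"gripper": 1},
  {"translation": [-0.38,0.64,0],"angular": [0,0,0],"gripper": 1},
  {"translation": [-0.38,0.64,0],"angular": [0,0,0],"gripper": 1},
  {"translation": [-0.38,0.64,0],"angular": [0,0,0],"gripper": 1},
  {"translation": [0,0,0],"angular": [0,0,0.08],"gripper": 1},
  {"translation": [0,0,0],"angular": [0,0,0],"gripper": 1},
])

```text
t: 15.12
tool_pos: [0.5331, 0.3382, 0.1234]
tool_rot: [-1.676, -2.657, 0.001]
contact_force: [-1.0, -0.2, 0.6]
opening: 0.0851
grip_force: 0.0
```

Run:
```python
from h import *
d=snap(("wrist",),"6"); go(.5333,.3385,0.001)
```

```text
t 15.12 pos [0.5331 0.3382 0.1234] rot [-1.676e+00 -2.657e+00  1.000e-03] yaw 115.52 F [-1.  -0.2  0.6] open 0.0851 grip 0.0
units [0.   0.02 3.06]
```

View pics/wrist6.png

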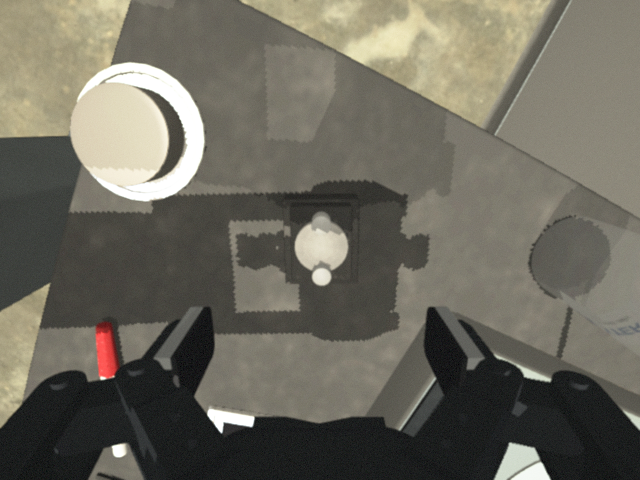

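The fixture is centred at about (321,240) and square to the open fingers. Descending to grip it.

Emit:
drive_tool([
  {"translation": [0,0.02,0.8],"angular": [0,0,0],"gripper": 1},
  {"translation": [0,0,0.8],"angular": [0,0,0],"gripper": 1},
  {"translation": [0,0,0.8],"angular": [0,0,0],"gripper": 1},
  {"translation": [0,0,0.5],"angular": [0,0,0],"gripper": 1},
  {"translation": [0,0,0.18],"angular": [0,0,0],"gripper": 1},
  {"translation": [0,0,0],"angular": [0,0,0],"gripper": 1},
])

```text
t: 15.92
tool_pos: [0.5345, 0.3388, 0.0009]
tool_rot: [1.674, 2.658, 0.0]
contact_force: [0.1, 0.5, -0.1]
opening: 0.0858
grip_force: 0.0
```

Emit:
drive_tool([
  {"translation": [0,0,0],"angular": [0,0,0],"gripper": 0},
  {"translation": [0,0,0],"angular": [0,0,0],"gripper": 0},
  {"translation": [0,0,0],"angular": [0,0,0],"gripper": 0},
  {"translation": [0,0,0],"angular": [0,0,0],"gripper": 0},
], force=70)

```text
t: 16.42
tool_pos: [0.5356, 0.3391, 0.0023]
tool_rot: [1.674, 2.657, 0.003]
contact_force: [-0.4, -0.0, 6.0]
opening: 0.0503
grip_force: 77.7
```

Emit:
drive_tool([
  {"translation": [0,0,-0.4],"angular": [0,0,0],"gripper": 0},
  {"translation": [0,0,-1],"angular": [0,0,0],"gripper": 0},
  {"translation": [0,0,-1],"angular": [0,0,0.5],"gripper": 0},
  {"translation": [0,0,0],"angular": [0,0,0.78],"gripper": 0},
  {"translation": [0,0,0],"angular": [0,0,0],"gripper": 0},
])

```text
t: 17.05
tool_pos: [0.5338, 0.3383, 0.0965]
tool_rot: [-1.903, -2.499, 0.001]
contact_force: [0.2, 0.3, -5.0]
opening: 0.0505
grip_force: 76.7
```

Run:
```python
from h import *
from station import ctrl
show(ctrl.get_obs());go(.5603,.1175)
```

```text
t 17.05 pos [0.5338 0.3383 0.0965] rot [-1.903e+00 -2.499e+00  1.000e-03] yaw 105.4 F [ 0.2  0.3 -5. ] open 0.0505 grip 76.7
units [-5.5  -0.83  0.  ]
```

Emit:
drive_tool([
  {"translation": [-0.78,-0.12,0],"angular": [0,0,0],"gripper": 0},
  {"translation": [-0.79,-0.12,0],"angular": [0,0,0],"gripper": 0},
  {"translation": [-0.79,-0.12,0],"angular": [0,0,0],"gripper": 0},
  {"translation": [-0.79,-0.12,0],"angular": [0,0,0],"gripper": 0},
  {"translation": [-0.79,-0.12,0],"angular": [0,0,0],"gripper": 0},
  {"translation": [-0.79,-0.12,0],"angular": [0,0,0],"gripper": 0},
  {"translation": [-0.77,-0.11,0],"angular": [0,0,0],"gripper": 0},
  {"translation": [0,0,0],"angular": [0,0,0],"gripper": 0},
])

```text
t: 18.05
tool_pos: [0.5595, 0.1158, 0.095]
tool_rot: [-1.906, -2.495, 0.003]
contact_force: [-0.8, 0.6, -4.2]
opening: 0.0506
grip_force: 76.6
```

Run:
```python
from h import *
d=snap(("wrist",),"7"); go(.5603,.1175,0.005)
```

```text
t 18.05 pos [0.5595 0.1158 0.095 ] rot [-1.906 -2.495  0.003] yaw 105.26 F [-0.8  0.6 -4.2] open 0.0506 grip 76.6
units [0.01 0.03 2.25]
```

View pics/wrist7.png

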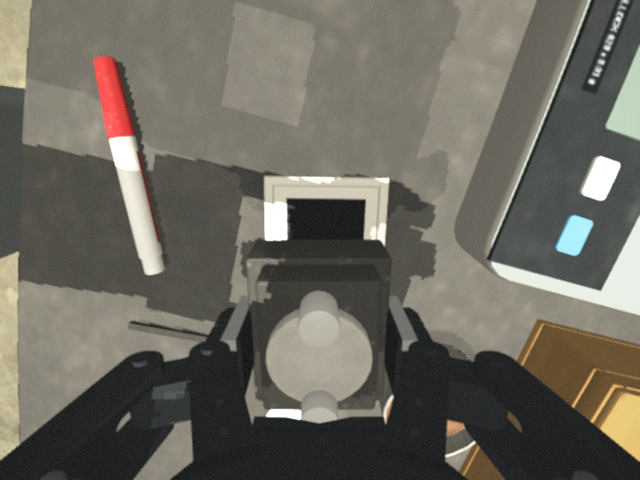

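The fixture is held level and square to the tray. Tray centre is at column 326 against about 320 for the fixture, so I'll shift about 3 mm in tool +y while lowering.

Emit:
drive_tool([
  {"translation": [0.01,0.08,0.5],"angular": [0,0,0],"gripper": 0},
  {"translation": [0,0,0.7],"angular": [0,0,0],"gripper": 0},
  {"translation": [0,0,0.5],"angular": [0,0,0],"gripper": 0},
  {"translation": [0,0,0.3],"angular": [0,0,0],"gripper": 0},
  {"translation": [0,0,0.15],"angular": [0,0,0],"gripper": 0},
  {"translation": [0,0,0.05],"angular": [0,0,0],"gripper": 0},
  {"translation": [0,0,0],"angular": [0,0,0],"gripper": 0},
])

```text
t: 18.98
tool_pos: [0.5642, 0.1189, 0.0093]
tool_rot: [1.905, 2.497, 0.002]
contact_force: [0.4, -0.2, -5.0]
opening: 0.0502
grip_force: 76.6
```

Run:
```python
from h import *
go(.5620,.1178,0.0045)
```

```text
units [-0.01 -0.06  0.12]
```

Emit:
drive_tool([
  {"translation": [0,-0.05,0.12],"angular": [0,0,0],"gripper": 0},
  {"translation": [0,0,0],"angular": [0,0,0],"gripper": 0},
  {"translation": [0,0,0],"angular": [0,0,0],"gripper": 0.85},
  {"translation": [0,0,0],"angular": [0,0,0],"gripper": 0.85},
  {"translation": [0,0,0],"angular": [0,0,0],"gripper": 0.85},
  {"translation": [0,0,-0.5],"angular": [0,0,0],"gripper": 0.85},
  {"translation": [0,0,-1],"angular": [0,0,0],"gripper": 0.85},
  {"translation": [0,0,-1],"angular": [0,0,0],"gripper": 0.85},
])

```text
t: 19.98
tool_pos: [0.5618, 0.1183, 0.1062]
tool_rot: [1.905, 2.497, 0.001]
contact_force: [0.4, 1.3, -0.2]
opening: 0.0723
grip_force: 0.0
```

Emit:
drive_tool([
  {"translation": [0,0,-0.7],"angular": [0,0,-0.71],"gripper": 0.5},
  {"translation": [0.38,-0.74,0],"angular": [0,0,0],"gripper": 0.5},
  {"translation": [0.39,-0.74,0],"angular": [0,0,0],"gripper": 0.5},
  {"translation": [0.39,-0.74,0],"angular": [0,0,0],"gripper": 0.5},
  {"translation": [0.39,-0.73,0],"angular": [0,0,0],"gripper": 0.5},
  {"translation": [0,0,0],"angular": [0,0,0],"gripper": 0.5},
])

```text
t: 20.72
tool_pos: [0.4281, 0.1342, 0.1327]
tool_rot: [1.777, 2.589, 0.002]
contact_force: [1.0, 0.1, 0.1]
opening: 0.043
grip_force: 0.0
```

Run:
```python
from h import *
d=snap(("wrist",),"8"); go(.4297,.1335,0.0)
```

```text
t 20.73 pos [0.4281 0.1342 0.1327] rot [1.777e+00 2.589e+00 2.000e-03] yaw 111.07 F [1.  0.1 0.1] open 0.043 grip 0.0
units [-0.01 -0.01  3.33]
```

View pics/wrist8.png

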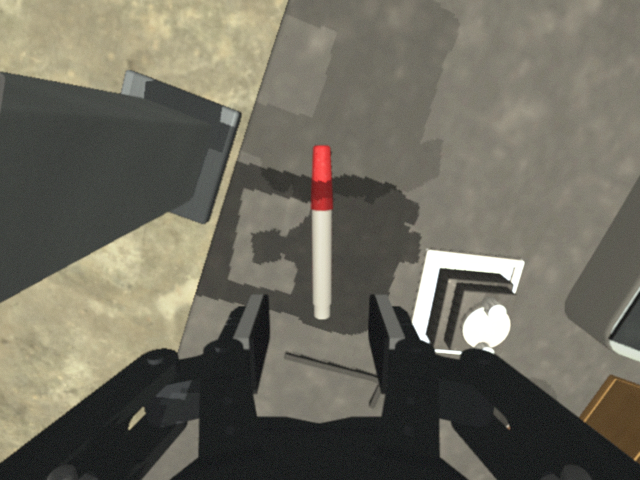

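The marker is lined up between the fingers (column 321), red cap away from the camera. The fixture sits inside the tray at right. Gripping the marker at its middle.

Emit:
drive_tool([
  {"translation": [-0.01,0.01,0.8],"angular": [0,0,0],"gripper": 0.5},
  {"translation": [0,0,0.8],"angular": [0,0,0],"gripper": 0.5},
  {"translation": [0,0,0.8],"angular": [0,0,0],"gripper": 0.5},
  {"translation": [0,0,0.6],"angular": [0,0,0],"gripper": 0.5},
  {"translation": [0,0,0.25],"angular": [0,0,0],"gripper": 0.5},
  {"translation": [0,0,0],"angular": [0,0,0],"gripper": 0.5},
])

```text
t: 21.52
tool_pos: [0.4302, 0.1335, 0.0018]
tool_rot: [-1.779, -2.589, 0.001]
contact_force: [0.6, -0.2, -0.1]
opening: 0.0424
grip_force: 0.0
```

Run:
```python
from h import *
go(.4297,.1335,0.001)
import pickle
w=pickle.load(open("im8.pkl","rb"))["wrist"]
a,b=onz(w,322,147,.008),onz(w,322,317,.008);print((a+b)/2,a-b,np.linalg.norm(a-b))
# clip rest from wrist3 and wrist1: print stripe region rect by colour
for f in("1","3"):
    w=pickle.load(open(f"im{f}.pkl","rb"))["wrist"];c=w["color"].astype(int)
    m=((c[...,0]>150)&(c[...,1]<90)&(c[...,2]<90)).astype(np.uint8)
    n,l,s,_=cv2.connectedComponentsWithStats(m);i=1+s[1:,4].argmax();v,u=np.where(l==i)
    p=np.array([onz(w,x,y,.005)[:2] for x,y in zip(u,v)]);print("stripe",s[i],cv2.minAreaRect((p*1000).astype(np.float32)))
t=pickle.load(open("im5.pkl","rb"))["top"]
```

```text
units [ 0.   -0.01  0.02]
[0.43075842 0.13248588 0.008     ] [-0.04890066  0.12606383  0.        ] 0.1352159938494221
stripe [ 89 137   3   2   3] ((553.9279174804688, -82.61865234375), (1.5069782733917236, 0.32355210185050964), 81.08790588378906)
stripe [423  84   7   8  37] ((559.5341796875, -111.24552154541016), (4.949969291687012, 3.2477810382843018), 50.21841049194336)
```

Emit:
drive_tool([
  {"translation": [0,0,0.02],"angular": [0,0,0],"gripper": 0},
  {"translation": [0,0,0],"angular": [0,0,0],"gripper": 0},
  {"translation": [0,0,0],"angular": [0,0,0],"gripper": 0},
  {"translation": [0,0,0],"angular": [0,0,0],"gripper": 0},
  {"translation": [0,0,-0.5],"angular": [0,0,0],"gripper": 0},
  {"translation": [0,0,-1],"angular": [0,0,0],"gripper": 0},
  {"translation": [0,0,-1],"angular": [0,0,0.9],"gripper": 0},
  {"translation": [0,0,-0.8],"angular": [0,0,0.9],"gripper": 0},
], force=60)

```text
t: 22.52
tool_pos: [0.4299, 0.1337, 0.1346]
tool_rot: [2.094, 2.341, 0.002]
contact_force: [0.8, 0.0, -0.6]
opening: 0.0132
grip_force: 58.8
```

Emit:
drive_tool([
  {"translation": [0,0,-0.3],"angular": [0,0,0.9],"gripper": 0},
  {"translation": [0,0,0],"angular": [0,0,0.9],"gripper": 0},
  {"translation": [0,0,0],"angular": [0,0,0.65],"gripper": 0},
  {"translation": [0,0,0],"angular": [0,0,0],"gripper": 0},
])

```text
t: 23.02
tool_pos: [0.4295, 0.1336, 0.1447]
tool_rot: [-2.457, -1.957, 0.0]
contact_force: [-0.4, -0.4, 0.7]
opening: 0.0131
grip_force: 58.8
```

Run:
```python
from h import *
from station import ctrl
show(ctrl.get_obs());go(.5603,-.0806)
```

```text
t 23.02 pos [0.4295 0.1336 0.1447] rot [-2.457 -1.957  0.   ] yaw 77.07 F [-0.4 -0.4  0.7] open 0.0131 grip 58.8
units [-4.49  4.39 -0.  ]
```

Emit:
drive_tool([
  {"translation": [-0.75,0.55,0],"angular": [0,0,0],"gripper": 0},
  {"translation": [-0.75,0.55,0],"angular": [0,0,0],"gripper": 0},
  {"translation": [-0.75,0.55,0],"angular": [0,0,0],"gripper": 0},
  {"translation": [-0.75,0.55,0],"angular": [0,0,0],"gripper": 0},
  {"translation": [-0.75,0.55,0],"angular": [0,0,0],"gripper": 0},
  {"translation": [-0.75,0.55,0],"angular": [0,0,0],"gripper": 0},
  {"translation": [-0.75,0.55,0],"angular": [0,0,0],"gripper": 0},
  {"translation": [-0.75,0.54,0],"angular": [0,0,0],"gripper": 0},
])

```text
t: 24.02
tool_pos: [0.5471, -0.1408, 0.1446]
tool_rot: [-2.457, -1.958, 0.0]
contact_force: [0.8, -0.1, 0.9]
opening: 0.0128
grip_force: 58.8
```

Emit:
drive_tool([
  {"translation": [0,0,0],"angular": [0,0,0],"gripper": 0},
])

```text
t: 24.15
tool_pos: [0.5473, -0.1416, 0.1448]
tool_rot: [2.46, 1.954, -0.0]
contact_force: [0.3, 0.9, -0.5]
opening: 0.0131
grip_force: 58.8
```

Run:
```python
from h import *
d=snap(("wrist",),"9"); go(.5603,-.0806)
```

```text
t 24.15 pos [ 0.5473 -0.1416  0.1448] rot [ 2.46   1.954 -0.   ] yaw 76.93 F [ 0.3  0.9 -0.5] open 0.0131 grip 58.8
units [ 1.53 -0.01  0.  ]
```

View pics/wrist9.png

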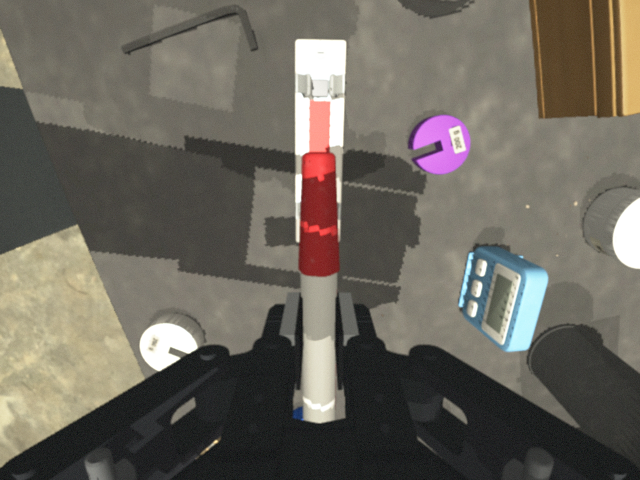

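The clip rest lies straight ahead and parallel to the marker. Its far end spans (296,40) to (346,40), with the far clip at (321,88), and the marker runs down column 319.

Run:
```python
from h import *
import pickle
w=pickle.load(open("im9.pkl","rb"))["wrist"]
a=onz(w,295.5,40,.005);b=onz(w,346.5,40,.005);e=(a+b)/2;print(e,np.linalg.norm(a-b))
ax=np.array([np.cos(np.radians(76.9)),np.sin(np.radians(76.9)),0]);print("centre",e-ax*.075)
c1=onz(w,295.5,40,.005);c2=onz(w,296,238,.005);print("left edge ang",np.degrees(np.arctan2(*(c1-c2)[1::-1])))
s1=onz(w,320,100,.005);print("far stripe end",s1, "centre from stripe (len 66?)",s1-e)
# marker tip: cap end, axis z = .1448+.007
m=onz(w,319,153,.152);n=onz(w,319.5,330,.152);print("cap end",m,"ang",np.degrees(np.arctan2(*(m-n)[1::-1])), "mid",m-ax*.0675)
C=-w["R"].T@w["t"];print("cam",C)
g=w["color"][20:300,270:370,::-1];cv2.imwrite("pics/c9.png",cv2.resize(g,None,fx=2,fy=2))
```

```text
[ 0.57929597 -0.00762631  0.005     ] 0.035909790369648004
centre [ 0.56229712 -0.08067451  0.005     ]
left edge ang 76.1072477470206
far stripe end [ 0.5695433  -0.04662284  0.005     ] centre from stripe (len 66?) [-0.00975266 -0.03899653  0.        ]
cap end [ 0.56198743 -0.07603872  0.152     ] ang 77.09348347090258 mid [ 0.54668847 -0.1417821   0.152     ]
cam [ 0.56358751 -0.06925205  0.28754367]
```

Emit:
drive_tool([
  {"translation": [0.5,0.02,0],"angular": [0,0,0],"gripper": 0},
  {"translation": [0.6,0,0.4],"angular": [0,0,0],"gripper": 0},
  {"translation": [0.47,0,0.7],"angular": [0,0,0],"gripper": 0},
  {"translation": [0,0,0.7],"angular": [0,0,0],"gripper": 0},
  {"translation": [0,0,0.5],"angular": [0,0,0],"gripper": 0},
  {"translation": [0,0,0.2],"angular": [0,0,0],"gripper": 0},
  {"translation": [0,0,0],"angular": [0,0,0],"gripper": 0},
])

```text
t: 25.08
tool_pos: [0.5617, -0.0784, 0.0448]
tool_rot: [-2.458, -1.956, 0.0]
contact_force: [0.2, -0.2, -0.2]
opening: 0.0133
grip_force: 58.8
```

Run:
```python
from h import *
d=snap(("wrist","side"),"10"); go(.561,-.0808)
s=d["side"]["color"][200:330,270:430,::-1];w=d["wrist"]["color"][:,:,::-1]
cv2.imwrite("pics/m10.png",np.hstack([cv2.resize(s,(400,325)),cv2.resize(w,(400,325))]))
```

```text
t 25.07 pos [ 0.5617 -0.0784  0.0448] rot [-2.458 -1.956  0.   ] yaw 77.02 F [ 0.2 -0.2 -0.2] open 0.0133 grip 58.8
units [-0.06 -0.03 -0.  ]
```

View pics/m10.png

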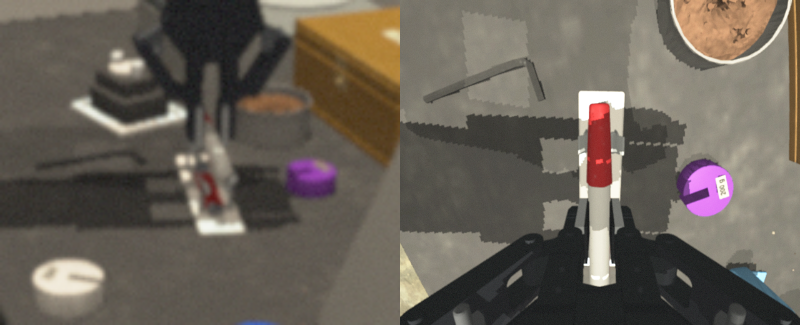

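In this view the marker (column 599) is over the rest (579 to 624, centre 601). The fixture in the background sits in its tray. Pressing down in stages.

Emit:
drive_tool([
  {"translation": [-0.06,0,0.2],"angular": [0,0,0],"gripper": 0},
  {"translation": [0,0,0.2],"angular": [0,0,0],"gripper": 0},
  {"translation": [0,0,0.12],"angular": [0,0,0],"gripper": 0},
  {"translation": [0,0,0],"angular": [0,0,0],"gripper": 0},
])

```text
t: 25.68
tool_pos: [0.5611, -0.0811, 0.0236]
tool_rot: [-2.459, -1.955, 0.0]
contact_force: [1.2, 0.1, -0.3]
opening: 0.0128
grip_force: 58.7
```

Emit:
drive_tool([
  {"translation": [0,0,0.08],"angular": [0,0,0],"gripper": 0},
  {"translation": [0,0,0.06],"angular": [0,0,0],"gripper": 0},
  {"translation": [0,0,0.04],"angular": [0,0,0],"gripper": 0},
  {"translation": [0,0,0],"angular": [0,0,0],"gripper": 0},
])

```text
t: 26.18
tool_pos: [0.5609, -0.0809, 0.0163]
tool_rot: [-2.458, -1.955, 0.001]
contact_force: [1.4, -0.9, -1.5]
opening: 0.0129
grip_force: 58.7
```

Emit:
drive_tool([
  {"translation": [0,0,0.06],"angular": [0,0,0],"gripper": 0},
  {"translation": [0,0,0.05],"angular": [0,0,0],"gripper": 0},
  {"translation": [0,0,0],"angular": [0,0,0],"gripper": 0},
])

```text
t: 26.55
tool_pos: [0.5611, -0.081, 0.0125]
tool_rot: [-2.458, -1.956, 0.0]
contact_force: [-0.9, 0.3, 1.9]
opening: 0.0129
grip_force: 59.0
```

Emit:
drive_tool([
  {"translation": [0,0,0.05],"angular": [0,0,0],"gripper": 0},
  {"translation": [0,0,0],"angular": [0,0,0],"gripper": 0},
])

```text
t: 26.8
tool_pos: [0.5613, -0.081, 0.0124]
tool_rot: [-2.457, -1.956, 0.002]
contact_force: [-6.9, 1.4, 12.8]
opening: 0.0132
grip_force: 60.4
```

The arm stopped at 12.8 N, so the marker has bottomed out in the clips. Releasing and retreating.

Emit:
drive_tool([
  {"translation": [0,0,-0.03],"angular": [0,0,0],"gripper": 0.4},
  {"translation": [0,0,0],"angular": [0,0,0],"gripper": 0.4},
  {"translation": [0,0,0],"angular": [0,0,0],"gripper": 0.4},
  {"translation": [0,0,-0.5],"angular": [0,0,0],"gripper": 0.4},
  {"translation": [0,0,-1],"angular": [0,0,0],"gripper": 0.4},
  {"translation": [0,0,-1],"angular": [0,0,0],"gripper": 0.4},
  {"translation": [-0.9,0,-0.4],"angular": [0,0,0],"gripper": 0.4},
  {"translation": [-0.9,0,-0.4],"angular": [0,0,0],"gripper": 0.4},
])

```text
t: 27.8
tool_pos: [0.5455, -0.1519, 0.1465]
tool_rot: [2.455, 1.956, 0.002]
contact_force: [-0.8, -0.0, 0.0]
opening: 0.0343
grip_force: 0.0
```

Emit:
drive_tool([
  {"translation": [-0.9,-0.5,-0.4],"angular": [0,0,0],"gripper": 0.4},
  {"translation": [-0.9,-0.5,-0.4],"angular": [0,0,0],"gripper": 0.4},
  {"translation": [0,0,0],"angular": [0,0,0],"gripper": 0.4},
  {"translation": [0,0,0],"angular": [0,0,0],"gripper": 0.4},
])

```text
t: 28.3
tool_pos: [0.4902, -0.2122, 0.1765]
tool_rot: [2.458, 1.955, 0.001]
contact_force: [-0.4, 0.1, 0.0]
opening: 0.0343
grip_force: 0.0
```

Run:
```python
from h import *
d=snap(("wrist","top","side"),"11")
t=d["top"]["color"][170:330,150:490,::-1];w=d["wrist"]["color"][:,:,::-1]
s=d["side"]["color"][200:330,200:460,::-1]
cv2.imwrite("pics/m11.png",np.vstack([cv2.resize(t,(640,301)),np.hstack([cv2.resize(w,(373,280)),cv2.resize(s,(267,280))])]))
def cloud(im,u0,u1,v0,v1): return np.array([(lambda c,r:c+r*im["depth"][v,u])(*ray(im,u,v)) for v in range(v0,v1) for u in range(u0,u1)])
p=cloud(d["top"],160,480,215,330)
for n,c,r,lo,hi in[("fix",(.56,.1175),.05,.012,.06),("ring",(.385,.35),.05,.015,.045),("brass",(.394,-.331),.04,.01,.03)]:
    q=p[(np.hypot(p[:,0]-c[0],p[:,1]-c[1])<r)&(p[:,2]>lo)&(p[:,2]<hi)]
    print(n,len(q),np.percentile(q[:,2],[50,95]).round(4),cv2.minAreaRect((q[:,:2]*1000).astype(np.float32)) if len(q)>5 else "")
q=cloud(d["wrist"],0,640,0,300);a=np.radians(76.9);r=q[:,:2]-[.561,-.0808];al=r@[np.cos(a),np.sin(a)];la=r@[np.sin(a),-np.cos(a)]
for lo in np.arange(-.075,.075,.01):
    m=(abs(al-lo-.005)<.005)&(abs(la)<.004);print(round(lo+.005,3),m.sum(),np.percentile(q[m,2],90).round(4) if m.sum() else "")
```

```text
t 28.3 pos [ 0.4902 -0.2122  0.1765] rot [2.458e+00 1.955e+00 1.000e-03] yaw 76.99 F [-0.4  0.1  0. ] open 0.0343 grip 0.0
fix 510 [0.0411 0.0542] ((560.4391479492188, 119.17955017089844), (52.69118881225586, 62.35702133178711), 14.302706718444824)
ring 562 [0.0308 0.034 ] ((385.2640686035156, 350.53607177734375), (65.15047454833984, 62.083370208740234), 88.65530395507812)
brass 110 [0.0191 0.0228] ((400.99395751953125, -314.6367492675781), (34.333641052246094, 41.14991760253906), 62.65835952758789)
-0.07 126 0.0247
-0.06 137 0.0253
-0.05 150 0.0262
-0.04 142 0.0266
-0.03 151 0.0262
-0.02 157 0.0263
-0.01 156 0.0263
-0.0 154 0.0264
0.01 167 0.0261
0.02 140 0.0265
0.03 0 
0.04 0 
0.05 0 
0.06 0 
0.07 0
```

View pics/m11.png

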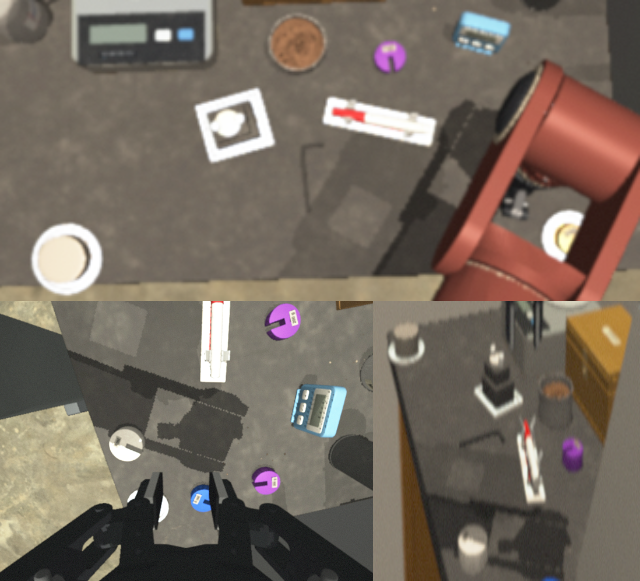

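The composite shows all four pieces in place:
- **Fixture:** flat in the tray (230,125), at 14.3° against the tray's 14.9°.
- **Ring:** in the large seat (62,258), top at 31 mm.
- **Brass weight:** in the small seat (565,237).
- **Marker:** centred in both clips (333 to 425 within 323 to 437), top at 26.3 mm, so its axis is at 18 mm.

```bash
python3 -c "
from station import ctrl
print(ctrl.finish_job())"
```

```text
the job is handed in; nothing more can be done
None
```

All four pieces are in their holders and the job was handed in at about 28 s; the final check found the ring and fixture flat and the marker fully down in both clips, while the weight, partly hidden by the arm in that check, was last fully seen lying flat in its seat just after I released it.

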